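Centre the egg cup on its stand

ROBOT

A 6-joint arm with a two-finger parallel gripper is mounted at the origin on a cart in front of the work surface, level with it; the furniture and walls round the work are solid. World frame = base frame: x ahead of the robot, y to its left, z up, the work surface at z = 0. Lengths are in m, angles in rad, forces in N, time in s.
With the tool pointing down it reaches from about 0.3 to 0.75 m from the base axis. Payload 8.5 kg.
Tool frame: the origin (TCP) lies at the very end of the fingers, on their centre line; the grasp point (between the pads) lies 19 mm behind it; z points along the fingers, y is the direction in which the jaws open and shut (so a half turn about z gives the same grasp; the last joint's range is limited). The gripper opens to 88 mm and grips with 3 to 60 N. Pads are 18 mm wide; open, the fingers measure 123 mm over their backs; the gripper's body (75 mm by 187 mm) begins 45 mm behind the grasp point.
Start: joints at [1.13, 0.381, 1.297, -0, 1.464, -0.215], TCP at [0.123, 0.536, 0.239] pointing down, gripper open.
Joint ranges: [-3.11, 3.11], [-0.89, 2.33], [0.22, 2.48], [-1.42, 4.56], [0.17, 2.85], [-2.88, 2.88]. Speed limits (rad/s): [2.39, 2.39, 3.14, 3.14, 3.14, 3.14].

INTERFACE

Orientations are given as a rotation vector (axis times angle).
In Python, from rig import * gives the robot as it stands.
- The arm moves only by the tool step_arm, never from a script. Its argument "commands" is one flat list of numbers, 7 for each row, row after row: the finger opening in cm, from 0 to 8.81, then the shift along the tool's x, y, z in cm, then the turn, a rotation vector about the tool's x, y, z in degrees. A call has 1 to 5 rows; each row shifts and turns the commanded pose from where the row before left it, along the tool's axes as they then stand; what a row does not reach is not made up. A row lasts 1/8 s, in which the tool goes at most 62.5 mm and 10.7 degrees, less where a joint would pass 70% of its speed; a pose out of reach is approached as far as the arm can. A call is refused whole if a number of a shift passes 6.25 or a number of a turn 10.7, either way. A call with a gripper value outside its range is refused whole. The fingers move at their own pace and stop on an object; "squeeze" is the grip in N (left out, the last holds). Time passes only in rows, so rows that do not move let the fingers close. It gives the time, the measured TCP pose, the force and the opening at its end, in the units of the state.
- get_state(): the state, without advancing time (a new reading comes with each control period).
- snapshot(name): name is "scene" or "top" or "wrist"; returns the picture (400x640x3 uint8, red, green, blue); there is no depth.
- get_calibration(name): a dict with "vertical_fov" (degrees; the focal length in pixels is half the picture's height over the tangent of half this angle, whatever the lens; pixels are square), "cx", "cy" (the principal point, pixels), "world_from_camera" (4x4, takes a point from camera to world coordinates). Camera axes: x right, y down, z forward; pixel columns grow to the right and rows downward; lengths in m; the calibration is good to about 2 mm. The wrist camera is an equidistant fisheye: a pixel r from the principal point sees the ray r / f radians off the axis. A picture is of the moment at which its call begins: read the wrist's pose just before it. get_calibration takes no time and is no camera call; for the wrist camera it gives the pose at the moment of the call.
- hand_in(): hands the job in, once; it reports no verdict.
The state is a dict: "time_s": time; "joint_positions": joint angles; "joint_vel": joint speeds; "tau": joint torques, N m; "tool_pos": TCP position; "tool_rot": TCP orientation; "force": force on the tool from outside, world axes, zero at the start; "wrist_torque": the same for the moment, N m; "finger_gap": finger opening in m.
Only numpy, scipy, OpenCV 4.12 (cv2) and the standard library are available. Lean on these libraries where they do the work, as an engineer would, in place of code of your own. Each camera call takes 0.05 s, during which the arm holds its last target. There are 200 camera calls.

TASK

The china egg cup with the boiled egg in it stands off-centre on its small round iron stand, its foot over the edge. Nudge the cup gently, low on its foot, with the fingertips from outside until it stands in the middle of the stand, then back away. Do not grip, lift or tip the cup, do not touch the egg, keep the egg in the cup, and leave the stand and everything else where they are.

Things in the scene. Friction and masses are not known exactly. Their poses are not given: they have to be found in the camera images.
- egg_cup: white china egg cup, loose, about 0.09 kg: round foot 60 mm in diameter with a straight side from 0 to 10 mm high (the widest part: an upright finger beside the cup touches the foot first), above it a waist of 34 mm and a bowl that is 52 mm wide at its rim, 36 mm above the underside. Inside, the bowl is 46 mm wide. Origin: centre of the underside of the foot, z up along the cup's axis. It slides with ordinary friction when pushed low and tips easily when pushed at the rim.
- iron_stand: small round flat dark iron stand, loose, 80 mm in diameter and 10 mm high, about 0.34 kg, on the counter under the egg cup. Origin: centre of its underside; its flat top is 10 mm above that. It stays in place when the cup is slid gently over it.
- egg_center (a point): centre of the boiled egg that stands upright or leaning a little, loose, in the cup's bowl: 57 mm long, 44 mm wide, 0.058 kg; its centre is about 45 mm above the cup's underside and its top about 84 mm above the counter
- bowl: bystander: dark round bowl, 115 mm wide, 51 mm high; origin at the centre of its underside
- food_tin: bystander: closed food tin, 75 mm wide, 58 mm high; origin at the centre of its underside
- fork: bystander: steel fork lying on the counter, 193 mm long, 26 mm wide, 15 mm high; origin at its middle, on the counter; its own x axis runs along it
- tealight: bystander: tealight in a metal dish, 38 mm wide, 15 mm high; origin at the centre of its underside
There are look-alikes about, which are no part of the job. What is shaped like the egg_cup but green is not meant. There is more than one size of the iron_stand; the job needs the largest.

How it is judged:
By the outcome, as a careful person would: the job done as asked, in the order asked, and still so for the second after the job is handed in, with the robot touching nothing.
It also fails if it takes over 58 s, if anything falls off the work surface, if the arm or the gripper's body presses on something with over 40 N, if the wrist force passes 120 N, or if a joint passes its speed limit or range.

## Working session

There is one attempt and no reset: what is moved stays moved. The work goes in short steps, Python scripts to look and compute and a tool call to move; the robot and the scene stay as the last step left them, time stands still between calls to the robot, and variables do not carry over. Pictures are saved under pics/ and viewed, on a budget of 10 in all, crops included, one or two more only if the job needs it, and the job is handed in when it is done.

Besides the shell and the picture viewer there is one more tool, called after "Request:" as name(argument=value, ...) on one line, values as JSON. step_arm: Moves the arm, as the interface text tells. Its arguments: {"type":"object","properties":{"commands":{"type":"array","items":{"type":"number"}},"squeeze":{"type":"number"}},"required":["commands"]}

```bash
mkdir -p pics; ls
cat > h.py <<'E'
import sys; sys.path.insert(0,'.')
from rig import *
import numpy as np, cv2
def save(n,im): cv2.imwrite('pics/'+n+'.png',cv2.cvtColor(im,cv2.COLOR_RGB2BGR))
def ray(cal,u,v,h=400):
    f=h/2/np.tan(np.radians(cal['vertical_fov'])/2); M=np.array(cal['world_from_camera'])
    d=M[:3,:3]@np.array([(u-cal['cx'])/f,(v-cal['cy'])/f,1]); return M[:3,3],d/np.linalg.norm(d)
def at(cal,u,v,z):
    o,d=ray(cal,u,v); return o+d*(z-o[2])/d[2]
def proj(cal,p):
    f=200/np.tan(np.radians(cal['vertical_fov'])/2); M=np.array(cal['world_from_camera'])
    q=M[:3,:3].T@(np.array(p)-M[:3,3]); return np.array([cal['cx']+f*q[0]/q[2],cal['cy']+f*q[1]/q[2]])
E
python3 - <<'E'
from h import *
t=snapshot('top');s=snapshot('scene');save('top',t);save('scene',s)
for n in('top','scene'):print(n,get_calibration(n))
print(get_state())
E
```

```text
pics
top {'vertical_fov': 53.318115296023365, 'cx': 317.8255605099244, 'cy': 199.08995315051365, 'world_from_camera': array([[ 0.0220893 , -0.9927759 ,  0.11793252,  0.46634745],
       [-0.99953104, -0.01942782,  0.02367002,  0.03541952],
       [-0.02120785, -0.11840007, -0.99273947,  0.92151184],
       [ 0.        ,  0.        ,  0.        ,  1.        ]])}
scene {'vertical_fov': 52.03514650480625, 'cx': 320.1731466459475, 'cy': 199.12107988760766, 'world_from_camera': array([[-0.82305498, -0.40957374,  0.39348425,  0.23299976],
       [-0.56790387,  0.60335519, -0.559864  ,  0.51928406],
       [-0.00810517, -0.68426008, -0.72919301,  0.71623522],
       [ 0.        ,  0.        ,  0.        ,  1.        ]])}
{'time_s': 0.1, 'joint_positions': array([ 1.12968525e+00,  3.81139303e-01,  1.29817637e+00, -1.66559638e-05,
        1.46361445e+00, -2.15258390e-01]), 'joint_vel': array([-2.39603957e-04, -6.31707375e-04, -2.10837109e-03, -1.88892771e-04,
       -5.23353678e-06, -1.26875064e-04]), 'tau': array([ 5.60092783e-03, -4.38647461e+01, -2.24909806e+01,  7.15724216e-02,
        3.41670052e-02, -8.25881102e-05]), 'tool_pos': array([0.1230356 , 0.5357939 , 0.23819668]), 'tool_rot': array([-3.53965340e-01, -3.12116948e+00,  1.99688125e-03]), 'force': array([ 0.26277631,  0.03690164, -0.27128953]), 'wrist_torque': array([-0.03926829, -0.01195617,  0.00379595]), 'finger_gap': 0.08839165991974667}
```

View pics/top.png

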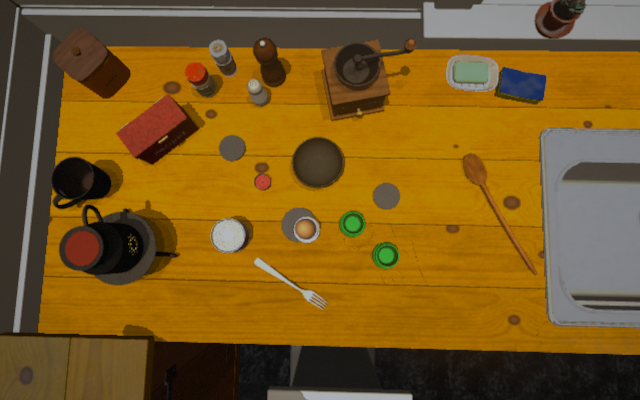

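View pics/scene.png

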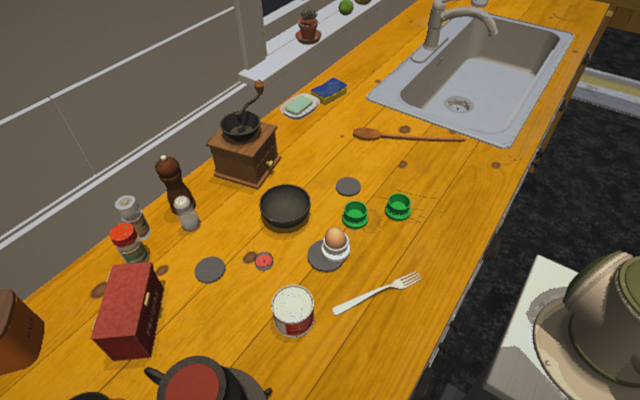

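The top view shows the white cup with the egg at (306,229) on a stand at about (298,224). The look-alikes are green cups at (352,223) and (386,255) and bare stands at (232,148) and (387,195). The bowl is at (318,162), the tin at (229,235), the fork at (290,283) and the tealight at (263,182). I choose the white cup and the stand under it, then check with a close crop.

Run:
```python
from h import *
t=cv2.cvtColor(cv2.imread('pics/top.png'),cv2.COLOR_BGR2RGB);s=cv2.cvtColor(cv2.imread('pics/scene.png'),cv2.COLOR_BGR2RGB)
a=cv2.resize(t[195:260,265:340],(390*75//65,390),interpolation=0);b=cv2.resize(s[220:280,295:365],(350,390),interpolation=0)
b=cv2.resize(s[215:280,295:360],(390-60,330),interpolation=0); b=cv2.copyMakeBorder(b,0,60,0,0,cv2.BORDER_CONSTANT)
save('crop',np.hstack([a,b[:390]]))
c=get_calibration('top');cs=get_calibration('scene')
for n,p,z in[('bowl',(318,162),.05),('tin',(229,235),.058),('tealight',(263,182),.01),('fork tip',(326,306),.01),('fork end',(256,261),.01),('green1',(352,223),.036),('green2',(386,255),.036),('stand',(298,224),.01),('cup rim',(306,229),.045)]:print(n,at(c,*p,z).round(4))
for nm,im,cal in(('top',t,c),('scene',s,cs)):
  hsv=cv2.cvtColor(im,cv2.COLOR_RGB2HSV)
  x0,y0=(270,200) if nm=='top' else (295,215)
  m=((hsv[...,1]<70)&(hsv[...,2]>40)&(hsv[...,2]<120)).astype(np.uint8)
  w=((hsv[...,1]<60)&(hsv[...,2]>150)).astype(np.uint8)
  for l,k in(('dark',m),('white',w)):
    q=np.zeros_like(k);q[y0:y0+65,x0:x0+68]=k[y0:y0+65,x0:x0+68]
    n,L,st,ce=cv2.connectedComponentsWithStats(q)
    for i in range(1,n):
      if st[i,4]>30:print(nm,l,st[i],ce[i].round(1))
# bare stand sizes
hsv=cv2.cvtColor(t,cv2.COLOR_RGB2HSV);m=((hsv[...,1]<70)&(hsv[...,2]>40)&(hsv[...,2]<120)).astype(np.uint8)
n,L,st,ce=cv2.connectedComponentsWithStats(m)
for i in range(1,n):
  if 200<st[i,4]<3000:print(st[i],ce[i].round(1))
```

```text
bowl [0.6531 0.0576 0.05  ]
tin [0.4867 0.2471 0.058 ]
tealight [0.6121 0.1854 0.01  ]
fork tip [0.3347 0.0336 0.01  ]
fork end [0.4304 0.1944 0.01  ]
green1 [ 0.5196 -0.0205  0.036 ]
green2 [ 0.4509 -0.0958  0.036 ]
stand [0.5163 0.1013 0.01  ]
cup rim [0.5038 0.0808 0.045 ]
top dark [283 208  31  33 431] [293.2 221.3]
top white [294 217  25  26 126] [308.6 232.3]
scene dark [295 215   9   7  37] [297.9 216.9]
scene dark [308 240  38  32 527] [321.  258.6]
scene dark [324 245  22  10  61] [333.2 250.8]
scene white [321 234  29  26 253] [336.1 250.6]
[540 130   9 186 317] [543.7 223.1]
[220 136  24  24 452] [231.6 147.5]
[ 562  161   78   23 1526] [603.7 172.5]
[374 184  25  24 355] [385.2 195.9]
[283 208  31  33 431] [293.2 221.3]
[570 293  70  10 543] [605.8 297.2]
[582 304  58   7 311] [612.9 307.2]
[549 317  91  11 291] [596.6 323. ]
[267 346 146  54 706] [312.9 378.9]
```

View pics/crop.png

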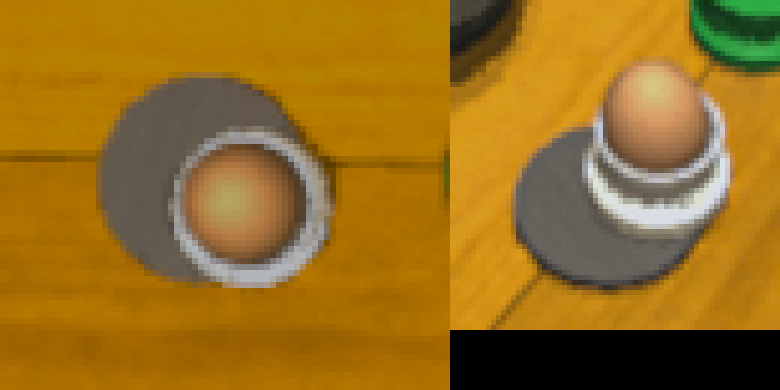

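Request:
step_arm(commands=[8.8,-3.6,-3.9,0,0,0,0,8.8,-3.6,-3.9,0,0,0,0,8.8,-3.6,-3.9,0,0,0,0,8.8,-3.6,-3.9,0,0,0,0,8.8,-3.6,-3.9,0,0,0,0])

```text
time_s: 0.72
tool_pos: [0.2553, 0.3041, 0.2386]
tool_rot: [-0.353, -3.122, 0.0]
force: [0.5, 0.5, 0.8]
finger_gap: 0.0878
```

Request:
step_arm(commands=[8.8,-3.6,-3.9,0,0,0,0,8.8,-3.6,-3.9,0,0,0,0,8.8,-3.6,-3.9,0,0,0,0,8.8,-3.6,-3.9,0,0,0,0,8.8,-3.6,-3.9,0,0,0,0])

```text
time_s: 1.35
tool_pos: [0.3871, 0.0736, 0.2387]
tool_rot: [-0.354, -3.121, -0.0]
force: [0.6, 0.6, 0.6]
finger_gap: 0.0882
```

Request:
step_arm(commands=[3.6,-3.6,-3.9,0,0,0,0,3.6,-3.6,-3.9,0,0,0,0,3.6,0,0,0,0,0,10,3.6,0,0,0,0,0,10,3.6,0,0,0,0,0,10])

```text
time_s: 1.98
tool_pos: [0.4392, -0.017, 0.2385]
tool_rot: [-1.159, -2.919, 0.0]
force: [0.6, 0.4, -0.8]
finger_gap: 0.0399
```

Request:
step_arm(commands=[3.6,0,0,0,0,0,10,3.6,0,0,0,0,0,10,3.6,0,0,0,0,0,10,3.6,0,0,0,0,0,10,3.6,0,0,0,0,0,10])

```text
time_s: 2.6
tool_pos: [0.4392, -0.0168, 0.2385]
tool_rot: [-2.284, -2.157, 0.0]
force: [-0.2, -0.2, 0.1]
finger_gap: 0.0362
```

Request:
step_arm(commands=[3.6,0,0,0,0,0,10,3.6,0,0,0,0,0,10,3.6,0,0,0,0,0,10,3.6,0,0,0,0,0,0,3.6,0,0,0,0,0,0])

```text
time_s: 3.22
tool_pos: [0.4393, -0.0168, 0.2386]
tool_rot: [-2.757, -1.505, 0.0]
force: [-0.2, 0.6, -0.6]
finger_gap: 0.0364
```

Run:
```python
from h import *
from scipy.spatial.transform import Rotation as R
s=get_state();M=R.from_rotvec(s['tool_rot']).as_matrix()
print(s['time_s'],s['tool_pos'],M.round(3),s['finger_gap'],s['joint_positions'].round(2))
c=get_calibration('wrist');print(c)
np.save('wcal1.npy',c,allow_pickle=True)
save('w1',snapshot('wrist'))
```

```text
3.225 [ 0.4393057  -0.01679229  0.23864732] [[ 0.541  0.841 -0.   ]
 [ 0.841 -0.541  0.   ]
 [-0.    -0.    -1.   ]] 0.03636699294158001 [-0.31  0.19  1.58  0.    1.38  0.26]
{'vertical_fov': 65.70646984690485, 'cx': 313.73405101435986, 'cy': 196.3082296469039, 'world_from_camera': array([[ 8.41085615e-01, -5.17146780e-01, -1.58537680e-01,
         4.80128469e-01],
       [-5.40901957e-01, -8.04012669e-01, -2.46958907e-01,
         4.75955328e-02],
       [ 2.47700198e-04,  2.93466925e-01, -9.55969195e-01,
         3.84564470e-01],
       [ 0.00000000e+00,  0.00000000e+00,  0.00000000e+00,
         1.00000000e+00]])}
```

View pics/w1.png

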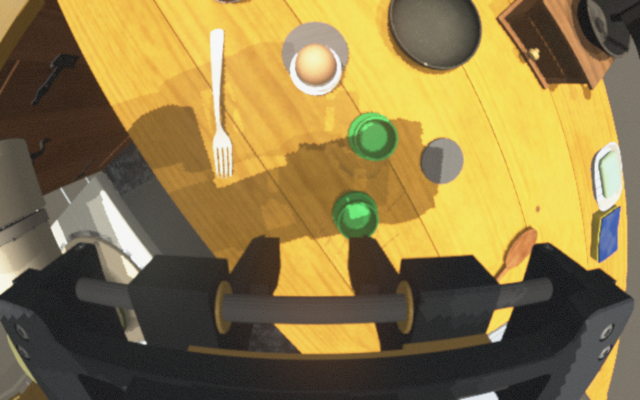

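The wrist view shows the cup at (315,68) on the stand at (315,50), with its foot overhanging towards the gripper. The route between the fork and the green cups is clear. Next I fit circles of known radius in all three views.

```bash
cat > m.py <<'E'
from h import *
from scipy.optimize import least_squares
def rays(nm,cal,uv):
    f=200/np.tan(np.radians(cal['vertical_fov'])/2);x=(uv[:,0]-cal['cx'])/f;y=(uv[:,1]-cal['cy'])/f
    if nm=='wrist':
        r=np.hypot(x,y)+1e-9;d=np.c_[x/r*np.sin(r),y/r*np.sin(r),np.cos(r)]
    else: d=np.c_[x,y,np.ones(len(x))]
    M=np.array(cal['world_from_camera']);return M[:3,3],d@M[:3,:3].T
def plane(nm,cal,uv,z):
    o,d=rays(nm,cal,np.asarray(uv,float));return (o+d*((z-o[2])/d[:,2])[:,None])[:,:2]
def fit(P,r,c0):
    s=least_squares(lambda c:np.hypot(*(P-c).T)-r,c0,loss='soft_l1',f_scale=.001)
    f=least_squares(lambda c:np.hypot(*(P-c[:2]).T)-c[2],[*c0,r],loss='soft_l1',f_scale=.001)
    return s.x.round(4),np.median(abs(s.fun)).round(4),'free r',f.x.round(4)
def big(mask,win):
    x0,y0,x1,y1=win;q=np.zeros_like(mask);q[y0:y1,x0:x1]=mask[y0:y1,x0:x1]
    q=cv2.morphologyEx(q,cv2.MORPH_CLOSE,np.ones((3,3),np.uint8))
    c=max(cv2.findContours(q,cv2.RETR_EXTERNAL,cv2.CHAIN_APPROX_NONE)[0],key=cv2.contourArea);return c[:,0,:].astype(float)
def measure(nm,im,cal,win,c0):
    k=4;B=cv2.resize(im,None,fx=k,fy=k,interpolation=cv2.INTER_CUBIC);h=cv2.cvtColor(B,cv2.COLOR_RGB2HSV)
    w=((h[...,1]<75)&(h[...,2]>135)).astype(np.uint8)
    d=((h[...,1]<95)&(h[...,2]>35)&(h[...,2]<=135)).astype(np.uint8)
    win=[k*a for a in win];u=lambda p:(p+.5)/k-.5
    W=big(w,win);D=big(d,win)
    wm=cv2.dilate(cv2.drawContours(np.zeros_like(w),[W.astype(np.int32)],-1,1,-1),np.ones((17,17),np.uint8))
    D=D[[wm[int(y),int(x)]==0 for x,y in D]]
    PS=plane(nm,cal,u(D),.01);S=fit(PS,.04,c0)
    PF=plane(nm,cal,u(W),.01);o=np.array(cal['world_from_camera'])[:2,3]
    F=np.array(c0)-.015*np.array([.54,.84])
    for _ in range(4):  # camera-facing side of the foot: lower edge z=.01
        v=o-F;v/=np.linalg.norm(v);Q=PF-F;sel=(Q@v>.015)
        r=fit(PF[sel],.03,F);F=r[0]
    print(nm,'stand',len(D),*S,'| foot',sel.sum(),*r,'| d',(S[0]-r[0]).round(4))
    for p in D[::4]:cv2.circle(B,tuple(p.astype(int)),1,(255,0,0),-1)
    for p in W[sel if len(sel)==len(W) else slice(None)][::4]:cv2.circle(B,tuple(p.astype(int)),1,(0,0,255),-1)
    return B[win[1]:win[3],win[0]:win[2]]
E
python3 - <<'E'
from m import *
rd=lambda n:cv2.cvtColor(cv2.imread(f'pics/{n}.png'),cv2.COLOR_BGR2RGB)
wc=np.load('wcal1.npy',allow_pickle=True).item()
c0=[.516,.1]
A=[measure('top',rd('top'),get_calibration('top'),(268,200,338,260),c0),
measure('scene',rd('scene'),get_calibration('scene'),(300,220,362,280),c0),
measure('wrist',rd('w1'),wc,(272,12,362,104),c0)]
A=[cv2.resize(a,(int(a.shape[1]*350/a.shape[0]/1.6),int(350/1.0))) if 0 else cv2.copyMakeBorder(a,0,370-a.shape[0],0,0,0) for a in A]
I=np.hstack(A);save('fit1',cv2.resize(I,None,fx=800/I.shape[1],fy=800/I.shape[1]))
E
```

```text
top stand 242 [0.5142 0.0984] 0.0007 free r [0.5154 0.1001 0.0383] | foot 178 [0.5058 0.0839] 0.0015 free r [0.5061 0.0842 0.0303] | d [0.0084 0.0145]
scene stand 250 [0.5133 0.1012] 0.0004 free r [0.5134 0.1017 0.0396] | foot 105 [0.506  0.0768] 0.0004 free r [0.5051 0.0783 0.0285] | d [0.0073 0.0244]Traceback (most recent call last):
  File "<stdin>", line 7, in <module>
  File "m.py", line 24, in measure
    W=big(w,win);D=big(d,win)
                   ~~~^^^^^^^
  File "m.py", line 18, in big
    c=max(cv2.findContours(q,cv2.RETR_EXTERNAL,cv2.CHAIN_APPROX_NONE)[0],key=cv2.contourArea);return c[:,0,:].astype(float)
ValueError: max() iterable argument is empty
```

```bash
sed -i 's/def measure(nm,im,cal,win,c0):/def measure(nm,im,cal,win,c0,t=135,lo=35,sat=95):/; s/>135)/>t)/; s/<=135)/<=t)/; s/>35)/>lo)/; s/<95)/<sat)/' m.py
python3 - <<'E'
from m import *
rd=lambda n:cv2.cvtColor(cv2.imread(f'pics/{n}.png'),cv2.COLOR_BGR2RGB)
w=rd('w1');h=cv2.cvtColor(w,cv2.COLOR_RGB2HSV);print('stand',h[35,285:345:10].tolist(),'col',h[18:104:3,315].tolist())
wc=np.load('wcal1.npy',allow_pickle=True).item()
c0=[.516,.1]
A=[measure('top',rd('top'),get_calibration('top'),(268,200,338,260),c0),
measure('scene',rd('scene'),get_calibration('scene'),(300,220,362,280),c0),
measure('wrist',w,wc,(272,12,362,104),c0,190,60)]
A=[cv2.copyMakeBorder(a,0,370-a.shape[0],0,0,0) for a in A]
I=np.hstack(A);save('fit1',cv2.resize(I,None,fx=800/I.shape[1],fy=800/I.shape[1]))
E
```

```text
stand [[23, 158, 245], [15, 36, 185], [15, 37, 179], [14, 42, 177], [11, 41, 180], [14, 42, 178]] col [[25, 155, 246], [19, 120, 235], [15, 37, 180], [17, 42, 178], [17, 42, 178], [16, 39, 175], [16, 43, 178], [17, 41, 181], [15, 47, 183], [18, 106, 241], [23, 84, 246], [27, 64, 246], [28, 56, 246], [29, 48, 246], [29, 54, 246], [28, 60, 246], [26, 70, 246], [23, 84, 246], [21, 96, 245], [18, 107, 240], [15, 115, 226], [14, 120, 195], [15, 87, 162], [20, 14, 225], [0, 0, 243], [0, 0, 246], [19, 150, 230], [20, 166, 233], [19, 169, 232]]
top stand 242 [0.5142 0.0984] 0.0007 free r [0.5154 0.1001 0.0383] | foot 178 [0.5058 0.0839] 0.0015 free r [0.5061 0.0842 0.0303] | d [0.0084 0.0145]
scene stand 250 [0.5133 0.1012] 0.0004 free r [0.5134 0.1017 0.0396] | foot 105 [0.506  0.0768] 0.0004 free r [0.5051 0.0783 0.0285] | d [0.0073 0.0244]
wrist stand 554 [0.5139 0.0978] 0.0007 free r [0.5146 0.0991 0.0387] | foot 295 [0.5046 0.0818] 0.0009 free r [0.5055 0.0831 0.0313] | d [0.0093 0.016 ]
```

View pics/fit1.png

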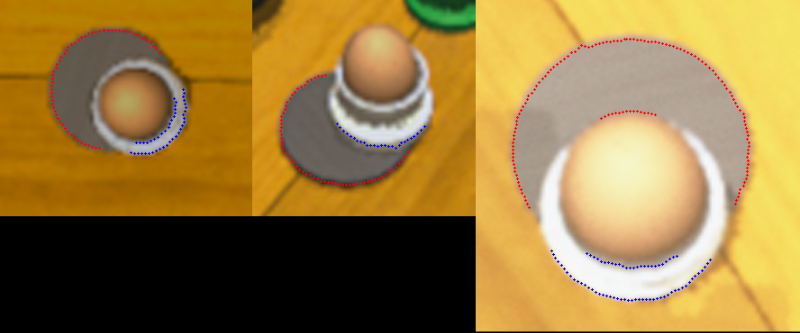

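Some inner edges got into the fits. I'll use convex hulls so that only outer contours count.

Run:
```python
s=open('m.py').read()
s=s.replace("    wm=cv2.dil","""    hull=lambda p:big(cv2.drawContours(np.zeros_like(w),[cv2.convexHull(p.astype(np.int32))],-1,1,-1),win)
    W=hull(W);near=cv2.dilate(cv2.drawContours(np.zeros_like(w),[D.astype(np.int32)],-1,1,1),np.ones((5,5),np.uint8))
    D=hull(D);D=D[[near[int(y),int(x)]>0 for x,y in D]]
    wm=cv2.dil""")
open('m.py','w').write(s)
from m import *
rd=lambda n:cv2.cvtColor(cv2.imread(f'pics/{n}.png'),cv2.COLOR_BGR2RGB)
wc=np.load('wcal1.npy',allow_pickle=True).item()
c0=[.516,.1]
measure('top',rd('top'),get_calibration('top'),(268,200,338,260),c0)
measure('scene',rd('scene'),get_calibration('scene'),(300,220,362,280),c0)
measure('wrist',rd('w1'),wc,(272,12,362,104),c0,190,60)
```

```text
top stand 237 [0.5144 0.0987] 0.0006 free r [0.5154 0.1001 0.0386] | foot 102 [0.505  0.0824] 0.0002 free r [0.5044 0.0818 0.0293] | d [0.0094 0.0163]
scene stand 243 [0.5133 0.1015] 0.0004 free r [0.5134 0.1017 0.0398] | foot 97 [0.5054 0.0772] 0.0004 free r [0.504  0.0796 0.0276] | d [0.0079 0.0243]
wrist stand 478 [0.5142 0.0984] 0.0006 free r [0.5148 0.0994 0.0389] | foot 182 [0.5041 0.0809] 0.0001 free r [0.5041 0.081  0.03  ] | d [0.0101 0.0175]
```

Top and wrist agree to within 1.5 mm: stand at about (0.515, 0.0997), foot at about (0.5043, 0.0813), so about 21 mm to move towards yaw 60°. The scene fit catches the shaded waist instead of the foot's edge, so I drop its foot value. I'll push with two fingertips 24 mm apart as a cradle and the gripper leaning back 20° so its body clears the egg. The fingers must stay narrow to pass the green cup.

Request:
step_arm(commands=[2.4,0,0,0,0,0,-2.8,2.4,3.5,0.4,0,0,0,0,2.4,3.47,0.33,0,0,0,0,2.4,0,0,4.5,0,0,0,2.4,0,0,4.5,0,0,0])

```text
time_s: 3.9
tool_pos: [0.4809, 0.0402, 0.1477]
tool_rot: [2.72, 1.571, 0.001]
force: [0.4, 0.6, -0.1]
finger_gap: 0.0242
```

Request:
step_arm(commands=[2.4,0,0,4.4,0,0,0,2.4,0,0,4.4,0,0,0,2.4,0,0,0,0,10,0,2.4,0,0,0,0,10,0,2.4,0,0,0,0,0,0])

```text
time_s: 4.53
tool_pos: [0.48, 0.0386, 0.0602]
tool_rot: [-2.546, -1.462, -0.44]
force: [-0.2, -0.6, 0.4]
finger_gap: 0.024
```

```bash
cat >> m.py <<'E'
from scipy.spatial.transform import Rotation as R
def rel(stand=(.515,.0997)):
    s=get_state();M=R.from_rotvec(s['tool_rot']).as_matrix();p=s['tool_pos'];q=p[:2]-stand
    print('t',s['time_s'],'tcp',p.round(4),'along',(q@[.5,.866]).round(4),'lat',(q@[.866,-.5]).round(4),'gap',round(s['finger_gap'],4),'F',s['force'].round(1));print(M.round(3))
E
python3 -c "
from m import *
rel();save('w2',snapshot('wrist'))"
```

```text
t 4.525 tcp [0.48   0.0386 0.0602] along -0.0704 lat 0.0003 gap 0.024 F [-0.2 -0.6  0.4]
[[ 0.475  0.864  0.168]
 [ 0.813 -0.504  0.292]
 [ 0.337 -0.002 -0.941]]
```

View pics/w2.png

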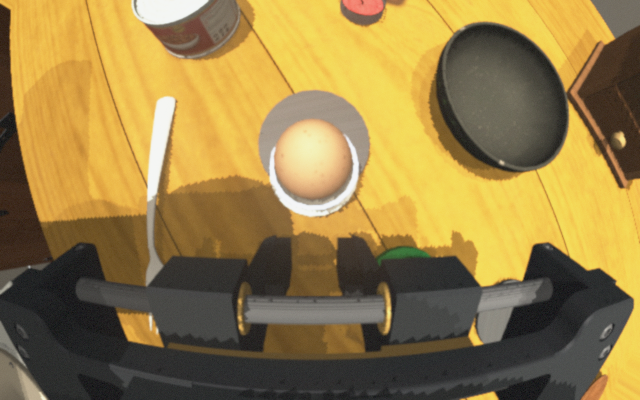

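The wrist view shows the fingers centred on col 314, with the cup at (314,168) and stand at (314,145) straight ahead, and green cup 1 clear to the right of the fingers. I lower beside the foot and approach slowly.

Request:
step_arm(commands=[2.4,-0.8,0,2.2,0,0,0,2.4,-0.8,0,2.2,0,0,0,2.4,0,0,0,0,0,0])

```text
time_s: 4.95
tool_pos: [0.4802, 0.0406, 0.0131]
tool_rot: [-2.543, -1.467, -0.437]
force: [-0.9, -0.2, 0.3]
finger_gap: 0.0243
```

Request:
step_arm(commands=[2.4,0.28,0,0.1,0,0,0,2.4,0.28,0,0.1,0,0,0,2.4,0.28,0,0.1,0,0,0,2.4,0.19,0,0.07,0,0,0,2.4,0,0,0,0,0,0])

```text
time_s: 5.58
tool_pos: [0.486, 0.0493, 0.0139]
tool_rot: [-2.544, -1.466, -0.443]
force: [-0.6, -0.2, 1.2]
finger_gap: 0.0238
```

```bash
python3 -c "
from m import *
rel();c=get_calibration('wrist');w=snapshot('wrist');save('w3',w)
a=cv2.resize(w[60:280,200:440],None,fx=2,fy=2);t=snapshot('top');b=cv2.resize(t[190:265,265:345],(320,300));b=cv2.copyMakeBorder(b,0,140,0,0,0);save('c3',np.hstack([a,b]))
measure('top',t,get_calibration('top'),(268,200,338,260),[.515,.1])"
```

```text
t 5.575 tcp [0.486  0.0493 0.0139] along -0.0581 lat 0.0 gap 0.0238 F [-0.6 -0.2  1.2]
[[ 0.472  0.865  0.169]
 [ 0.814 -0.502  0.293]
 [ 0.338 -0.001 -0.941]]
top stand 240 [0.5145 0.0987] 0.0006 free r [0.5155 0.1002 0.0386] | foot 97 [0.5082 0.0841] 0.0008 free r [0.5109 0.0873 0.0333] | d [0.0063 0.0146]
```

View pics/c3.png

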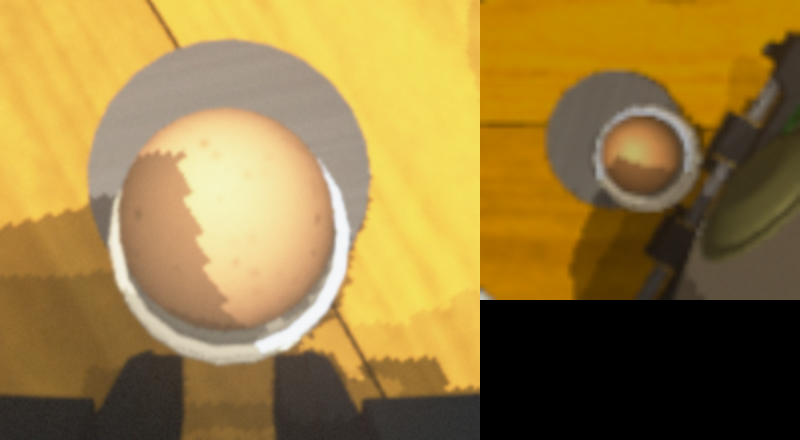

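The fingertips stand symmetrically just behind the foot, on either side of its centre line (crop col 230). I push gently at 2 mm per row, first about 14 mm.

Request:
step_arm(commands=[2.4,0.19,0,0.09,0,0,0,2.4,0.19,0,0.09,0,0,0,2.4,0.19,0,0.07,0,0,0,2.4,0.19,0,0.07,0,0,0,2.4,0,0,0,0,0,0])

```text
time_s: 6.3
tool_pos: [0.4902, 0.0565, 0.0134]
tool_rot: [-2.544, -1.466, -0.443]
force: [-0.6, -1.1, 0.4]
finger_gap: 0.0244
```

Request:
step_arm(commands=[2.4,0.19,0,0.07,0,0,0,2.4,0.19,0,0.07,0,0,0,2.4,0.19,0,0.07,0,0,0,2.4,0,0,0,0,0,0,2.4,0,0,0,0,0,0])

```text
time_s: 6.92
tool_pos: [0.4931, 0.0617, 0.0133]
tool_rot: [-2.544, -1.465, -0.443]
force: [-0.1, 0.0, -0.0]
finger_gap: 0.0241
```

```bash
python3 -c "
from m import *
rel();w=snapshot('wrist');save('w4',w)
a=cv2.resize(w[60:280,200:440],None,fx=2,fy=2);t=snapshot('top');b=cv2.resize(t[190:265,265:345],(320,300));b=cv2.copyMakeBorder(b,0,140,0,0,0);save('c4',np.hstack([a,b]))"
```

```text
t 6.925 tcp [0.4931 0.0617 0.0133] along -0.0439 lat 0.0001 gap 0.0241 F [-0.1  0.  -0. ]
[[ 0.472  0.865  0.169]
 [ 0.814 -0.502  0.293]
 [ 0.338 -0.001 -0.941]]
```

View pics/c4.png

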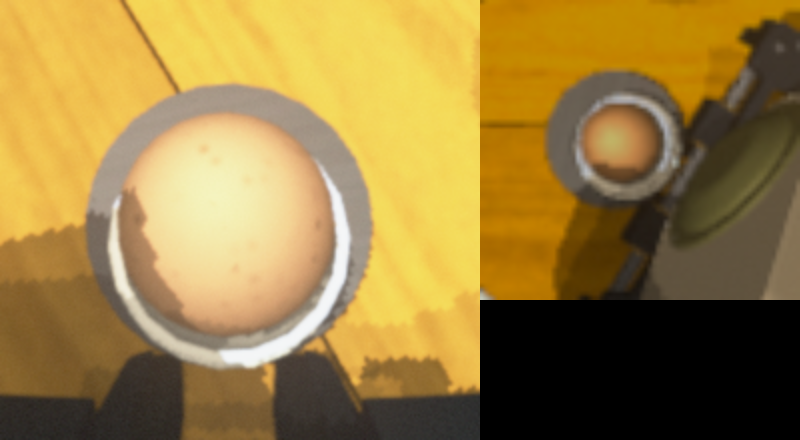

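The cup slides squarely: the sides are even (87/370 for the stand, 107/350 for the cup in crop columns) and the egg is still seated. I'll measure what remains.

```bash
cat > m2.py <<'E'
from m import *
import sys
def both(n=None):
    c=get_calibration('wrist');w=snapshot('wrist');t=snapshot('top');h=cv2.cvtColor(w,cv2.COLOR_RGB2HSV)
    for nm,a in(('top',(t,get_calibration('top'),(268,200,338,260),[.515,.1])),('wrist',(w,c,(235,95,390,252),[.515,.1],190,60))):
        try: measure(nm,*a)
        except Exception as e: print(nm,e)
    # near gap on the stand axis: foot lower edge vs fingers
    return w,t
if __name__=='__main__': rel();both()
E
python3 m2.py
python3 -c "
from m import *
c=get_calibration('wrist')
# crop px -> full: u=200+x/2, v=60+y/2 ; foot near edge at crop (228,368); stand far edge (229,84)
P=plane('wrist',c,[[314,60+368/2],[314.5,60+84/2]],.01);Q=plane('wrist',c,[[200+107/2,60+235/2],[200+350/2,60+235/2]],.01)
for p in P:print(p.round(4),((p-[.515,.0997])@[.5,.866]).round(4))
"
```

```text
t 7.025 tcp [0.4931 0.0616 0.0133] along -0.0439 lat 0.0001 gap 0.0239 F [-0.5 -0.5 -0.5]
[[ 0.472  0.865  0.169]
 [ 0.814 -0.502  0.293]
 [ 0.338 -0.001 -0.941]]
top stand 303 [0.5155 0.0989] 0.0012 free r [0.5157 0.1003 0.0384] | foot 81 [0.5178 0.0957] 0.0016 free r [0.5105 0.0755 0.0122] | d [-0.0023  0.0032]
wrist stand 1191 [0.5144 0.0987] 0.0006 free r [0.5138 0.0973 0.0412] | foot 412 [0.5108 0.0917] 0.0002 free r [0.5117 0.093  0.0313] | d [0.0036 0.007 ]
[0.4951 0.0657] -0.0394
[0.535  0.1338] 0.0395
```

Request:
step_arm(commands=[2.4,0.19,0,0.07,0,0,0,2.4,0.19,0,0.07,0,0,0,2.4,0.19,0,0.07,0,0,0,2.4,0.17,0,0.06,0,0,0,2.4,0,0,0,0,0,0])

```text
time_s: 7.75
tool_pos: [0.4972, 0.0686, 0.0133]
tool_rot: [-2.544, -1.466, -0.443]
force: [-0.3, -0.7, 0.2]
finger_gap: 0.0238
```

Request:
step_arm(commands=[2.4,0,0,0,0,0,0])

```text
time_s: 7.88
tool_pos: [0.4971, 0.0685, 0.0133]
tool_rot: [-2.544, -1.465, -0.443]
force: [-0.0, -0.6, 0.0]
finger_gap: 0.0244
```

```bash
python3 m2.py
```

```text
t 7.875 tcp [0.4971 0.0685 0.0133] along -0.036 lat 0.0001 gap 0.0244 F [-0.  -0.6  0. ]
[[ 0.472  0.865  0.169]
 [ 0.814 -0.502  0.293]
 [ 0.338 -0.001 -0.941]]
top stand 343 [0.5148 0.099 ] 0.001 free r [0.5152 0.0995 0.039 ] | foot 0 [0.5069 0.0874] nan free r [0.5069 0.0874 0.03  ] | d [0.0079 0.0116]
wrist stand 1266 [0.5149 0.0996] 0.0007 free r [0.5153 0.1003 0.039 ] | foot 410 [0.5147 0.0985] 0.0002 free r [0.5154 0.0996 0.0311] | d [0.0002 0.0011]
  return _methods._mean(a, axis=axis, dtype=dtype,
  ret = ret.dtype.type(ret / rcount)
```

The cup is within about 1 mm of centre by the wrist fit. I back straight out slowly, then rise, and check with clear views.

Request:
step_arm(commands=[2.4,-0.3,0,-0.11,0,0,0,2.4,-0.6,0,-0.22,0,0,0,2.4,-0.6,0,-0.22,0,0,0,2.4,0.7,0,-1.9,0,0,0,2.4,1.0,0,-2.8,0,0,0])

```text
time_s: 8.6
tool_pos: [0.4886, 0.0543, 0.0635]
tool_rot: [-2.544, -1.464, -0.44]
force: [0.3, 0.0, 0.2]
finger_gap: 0.024
```

Request:
step_arm(commands=[2.4,0,0,0,0,-10,0,2.4,0,0,0,0,-10,0,2.4,0,0,-5,0,0,0,2.4,-3,0,-5,0,0,0,2.4,-5,0,-5,0,0,0])

```text
time_s: 9.22
tool_pos: [0.4517, -0.0096, 0.2094]
tool_rot: [2.72, 1.57, -0.005]
force: [0.8, -1.1, -0.1]
finger_gap: 0.0241
```

Request:
step_arm(commands=[2.4,-4,0,0,0,0,0,2.4,0,0,0,0,0,0,2.4,0,0,0,0,0,0])

```text
time_s: 9.6
tool_pos: [0.4322, -0.0435, 0.2078]
tool_rot: [2.722, 1.567, -0.006]
force: [0.4, -0.4, -0.2]
finger_gap: 0.0237
```

Run:
```python
from m import *
rel();c=get_calibration('wrist');w=snapshot('wrist');t=snapshot('top');s=snapshot('scene');save('w5',w);save('t5',t);save('s5',s)
u=[]
M=np.array(c['world_from_camera']);q=M[:3,:3].T@(np.array([.515,.0997,.01])-M[:3,3]);f=200/np.tan(np.radians(c['vertical_fov'])/2)
th=np.arctan2(np.hypot(q[0],q[1]),q[2]);k=f*th/np.hypot(q[0],q[1]);x,y=int(c['cx']+k*q[0]),int(c['cy']+k*q[1]);print(x,y)
for nm,a in(('top',(t,get_calibration('top'),(268,200,338,250),[.515,.1])),('wrist',(w,c,(x-50,max(y-50,0),x+50,y+50),[.515,.1],190,60))):
    try: measure(nm,*a)
    except Exception as e: print(nm,e)
a=cv2.resize(t[190:260,255:345],(450,350));b=cv2.resize(s[200:270,295:360],(325,350));save('c5',np.hstack([a,b]))
p=lambda n:cv2.cvtColor(cv2.imread(f'pics/{n}.png'),cv2.COLOR_BGR2RGB).astype(int)
d=abs(t.astype(int)-p('top')).sum(2)>120;print('changed',[ (n,int(d[y0:y1,x0:x1].sum())) for n,(x0,y0,x1,y1) in dict(bowl=(290,135,346,190),tin=(208,216,248,256),tea=(252,172,272,192),fork=(252,256,328,310),g1=(337,208,367,238),g2=(370,240,400,270)).items()])
```

```text
t 9.6 tcp [ 0.4322 -0.0435  0.2078] along -0.1655 lat -0.0001 gap 0.0237 F [ 0.4 -0.4 -0.2]
[[ 0.502  0.865 -0.003]
 [ 0.865 -0.502 -0.002]
 [-0.003 -0.002 -1.   ]]
314 24
top stand 381 [0.5156 0.1003] 0.0015 free r [0.5156 0.1003 0.0384] | foot 0 [0.5069 0.0874] nan free r [0.5069 0.0874 0.03  ] | d [0.0087 0.0129]
wrist stand 579 [0.5156 0.1001] 0.0007 free r [0.5149 0.0993 0.0389] | foot 0 [0.5069 0.0874] nan free r [0.5069 0.0874 0.03  ] | d [0.0087 0.0127]
changed [('bowl', 0), ('tin', 0), ('tea', 0), ('fork', 740), ('g1', 124), ('g2', 877)]
  return _methods._mean(a, axis=axis, dtype=dtype,
  ret = ret.dtype.type(ret / rcount)
```

View pics/c5.png

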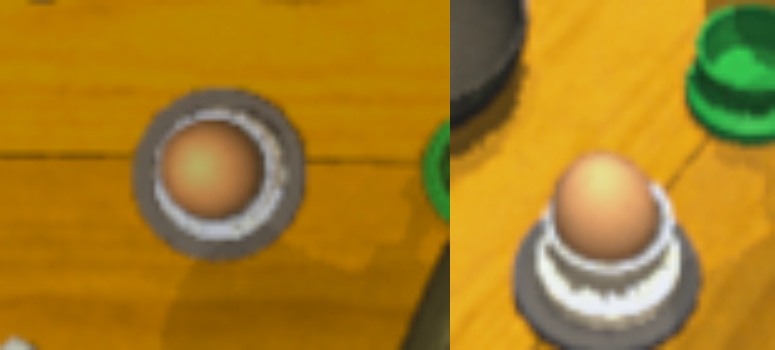

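The top crop shows the stand centred at (219,174). The foot's outer edge is at about 288 on the right and 242 at the bottom, so it is centred to about 1–2 mm, and the egg is seated. The foot fit failed, because its start guess sat 15 mm off and the white mask was broken by shadow. I'll redo it once from the saved pictures, and check the fork and green cups by position.

Run:
```python
from m import *
rd=lambda n:cv2.cvtColor(cv2.imread(f'pics/{n}.png'),cv2.COLOR_BGR2RGB)
def foot(nm,im,cal,win,S=np.array([.515,.0997])):
    k=4;h=cv2.cvtColor(cv2.resize(im,None,fx=k,fy=k,interpolation=cv2.INTER_CUBIC),cv2.COLOR_RGB2HSV)
    for t in ((110,125,140) if nm!='wrist' else (200,210,220)):
        w=((h[...,1]<75)&(h[...,2]>t)).astype(np.uint8);x0,y0,x1,y1=[k*a for a in win]
        q=np.zeros_like(w);q[y0:y1,x0:x1]=w[y0:y1,x0:x1];p=cv2.findNonZero(q)[:,0].astype(float)
        P=plane(nm,cal,(p+.5)/k-.5,.01);Q=P[np.hypot(*(P-S).T)<.036]-S
        v=np.array(cal['world_from_camera'])[:2,3]-S;a0=np.arctan2(v[1],v[0]);a=(np.arctan2(Q[:,1],Q[:,0])-a0+np.pi)%(2*np.pi)-np.pi
        E=[]
        for b in np.radians(np.arange(-60,60,5)):
            m=(a>=b)&(a<b+.087)
            if m.sum()>5:i=np.argmax(np.hypot(*Q[m].T));E.append(Q[m][i]+S)
        print(nm,t,len(E),*fit(np.array(E),.03,S))
# window in wrist from stand at (314,24)
s=get_state();foot('top',rd('t5'),get_calibration('top'),(275,205,325,250));foot('wrist',rd('w5'),get_calibration('wrist'),(264,0,364,75));foot('scene',rd('s5'),get_calibration('scene'),(300,215,360,275))
for n in('scene','s5'):
    h=cv2.cvtColor(rd(n),cv2.COLOR_RGB2HSV);g=((h[...,0]>45)&(h[...,0]<75)&(h[...,1]>150)).astype(np.uint8);g[:150]=0
    N,L,st,ce=cv2.connectedComponentsWithStats(g);print(n,'green',[c.round(1).tolist() for c,a in zip(ce[1:],st[1:]) if a[4]>100])
    f=((h[...,1]<60)&(h[...,2]>150)).astype(np.uint8);q=f[265:320,325:425];print('fork',q.sum(),np.argwhere(q).mean(0).round(1))
```

```text
top 110 24 [0.515  0.0996] 0.0002 free r [0.5148 0.0993 0.0298]
top 125 24 [0.5154 0.1003] 0.0003 free r [0.5147 0.0995 0.0291]
top 140 24 [0.5155 0.1011] 0.0003 free r [0.5143 0.0995 0.0282]
wrist 200 24 [0.5151 0.1013] 0.0001 free r [0.5152 0.1014 0.0302]
wrist 210 24 [0.5152 0.1015] 0.0001 free r [0.5152 0.1015 0.03  ]
wrist 220 24 [0.5153 0.1017] 0.0001 free r [0.5152 0.1015 0.0297]
scene 110 24 [0.5118 0.1057] 0.0007 free r [0.5145 0.101  0.0347]
scene 125 24 [0.5136 0.0977] 0.0006 free r [0.512  0.1011 0.0268]
scene 140 24 [0.5138 0.0965] 0.0006 free r [0.5118 0.1009 0.0258]
scene green [[398.0, 206.6], [354.9, 214.5]]
fork 525 [29.2 46.8]
s5 green [[397.9, 206.9], [354.6, 214.5]]
fork 415 [32.3 37.8]
```

The foot sits at about (0.515, 0.100–0.1015) and the stand at (0.5155, 0.100), so they agree within about 1.5 mm. The green cups haven't moved. I'm handing in.

```bash
python3 -c "
from rig import *
print(hand_in())"
```

```text
the job is handed in; nothing more can be done
None
```

The egg cup now stands in the middle of its stand with the egg still in it. I slid it about 21 mm by pushing low on the foot with two fingertips 24 mm apart and the gripper leaning back to clear the egg. Then I backed straight out and rose clear. The arm finished at about 9.6 s of the 58 s, and the tool force read at the end of each move never passed about 1.5 N.

**Cup position:** In the last pictures the top and wrist views put the foot within about 1.5 mm of the stand's centre. The stand itself had moved no more than the measuring scatter of about 1 mm.

**Other objects:** The bowl, tin and tealight looked unchanged in the top view, and the green cups had moved less than half a pixel in the scene view.

**Checks that failed or disagreed:**
- **Scene-view foot fit:** It was off by several mm and varied with the threshold because of shading on the waist, so I did not use it.
- **First foot fit after backing away:** It failed, and I redid it from the saved pictures.
- **Fork:** Its image check differed from the start, which I put down to the arm's shadow without confirming it. The planned tool path stayed well clear of the fork.

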